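# Lift a circuit board off its stand with a flat lifter

## Task

Take the lifter by its wooden handle, slide its steel blade under the round blue circuit board on its stand and lift the board off. Then carry it over and set the lifter down on the blue mat, standing level and wholly on the mat with the board still lying flat on the blade, and let go. Do not touch the board with the gripper or the arm.

Things in the scene. Friction and masses are not known exactly. Their poses are not given: they have to be found in the camera images.
- lifter_grip (a point): Grip point of the loose lifter (cranked spatula, 210 x 34 mm, 150 g): mid-height of its level wooden handle, 16 mm wide, 24 mm high, reaching 65 mm back and 40 mm ahead of this point. Grasp here from above, across y. x points to the blade's tip, z up. Blade and rear foot stand level, their undersides 40 mm below this point. Lifter's middle: 40 mm ahead. It first stands on a 2 mm grey pad.
- lifter_blade (a point): Point on top of the lifter's flat steel blade where the board's middle should lie, 102 mm ahead of and 37 mm below the grip point. Blade 34 mm wide, 3 mm thick, reaching 43 mm ahead of this point and 40 mm back, where a 14 mm wide neck slopes up to the handle. Axes as the grip's.
- board_center (a point): Centre of the loose round toothed dark blue circuit board, 64 mm across, 2 mm thick (parts on top up to 9 mm), 30 g. It lies flat across the two rails of its stand, its underside 30 mm above the table.
- stand: Fixed grey stand under the board (an equal one nearby is empty). Origin: underside's centre, on the table. Base 86 x 86 x 4 mm; two rails along x, 84 mm long, tops 30 mm high (lips to 34 mm). Between them a channel 54 mm wide, open at both ends, free from 4 to 30 mm height. Enter along +x with the blade's underside about 15 mm high: some 10 mm spare all round.
- mat: Fixed flat blue mat, 260 mm along its x, 130 mm along its y, 2 mm thick. Origin: centre of its underside, on the table. Its x points roughly the way the lifter's blade first points; lay the lifter along it. A big monitor stands over the far half of the table, beyond the things: keep the arm and hand back from it, and on long sweeps cross in front of it close to the robot.
Things that resemble listed ones, but are neither listed nor needed, are in the scene too. What is shaped like the part that bears board_center but white is not meant.

How it is judged:
On the way:
1. the board is lifted clear of its stand, lying on the blade of the lifter (height (world z) of board_center above 0.05 m and angle between board_center's own z axis and vertical below 0.3 rad and contact force between lifter and board above 0.05 N and contact force between stand and board below 0.02 N), for 0.2 s.
At the end, for the whole second after the job is handed in: Lifter released, at rest, level within 6 degrees, wholly on the mat (grip point within 80 mm along, 55 mm across of its middle); board flat within 10 degrees on the blade, its centre within 25 mm of the blade's centre line and 60 to 150 mm ahead of the grip point, over the mat (x of board_center in the frame of lifter_grip between 0.06 and 0.15 m and y of board_center in the frame of lifter_grip between -0.025 and 0.025 m and height (world z) of board_center between 0.003 and 0.015 m and angle between board_center's own z axis and vertical below 0.17 rad and angle between lifter_grip's own z axis and vertical below 0.1 rad and contact force between lifter and board above 0.05 N and contact force between lifter and mat above 0.3 N and x of board_center in the frame of mat between -0.115 and 0.115 m and y of board_center in the frame of mat between -0.065 and 0.065 m and x of lifter_grip in the frame of mat between -0.08 and 0.08 m and y of lifter_grip in the frame of mat between -0.055 and 0.055 m and linear speed of each of lifter, board below 0.02 m/s); the robot touches nothing.
It fails at once if the gripper or arm touches the board (contact force between any of the fingers, the arm and board above 0.3 N).
It also fails if it takes over 51 s, if anything falls off the work surface, if the arm or the gripper's body presses on something with over 40 N, if the wrist force passes 120 N, or if a joint passes its speed limit or range.

## Robot

A 6-joint arm with a two-finger parallel gripper is mounted at the origin on a cart in front of the work surface, level with it; the furniture and walls round the work are solid. World frame = base frame: x ahead of the robot, y to its left, z up, the work surface at z = 0. Lengths are in m, angles in rad, forces in N, time in s.
With the tool pointing down it reaches from about 0.35 to 0.975 m from the base axis. Payload 4.9 kg.
Tool frame: the origin (TCP) lies at the very end of the fingers, on their centre line; the grasp point (between the pads) lies 19 mm behind it (ctrl.grip_point_offset is the distance from the TCP to the grasp point, in m); z points along the fingers, y is the line along which they close (so a half turn about z gives the same grasp; the last joint's range is limited). The gripper opens to 85 mm and grips with 20 to 120 N. Pads are 22 mm wide; open, the fingers measure 114 mm over their backs; the gripper's body (76 mm by 85 mm) begins 54 mm behind the grasp point. The pads swing forward as they close: fully open they stand 13 mm farther back than shut.
Start: joints at [1.215, 0.053, 1.613, -0, 1.476, -0.119], TCP at [0.147, 0.608, 0.231] pointing down, gripper open.
Joint ranges: [-3.01, 3.01], [-1.01, 2.22], [0.06, 2.58], [-1.02, 4.17], [0.09, 2.62], [-3.14, 3.14]. Speed limits (rad/s): [2.57, 2.57, 3.14, 3.14, 3.14, 3.14].

## Interface

Orientations are given as a rotation vector (axis times angle).
In Python, from station import ctrl gives the robot as it stands.
- The arm moves only by the tool send_rows, never from a script. Its argument "rows" is a list of rows, each a list of 3 entries, a list of its own where there are three numbers: the finger opening in cm, from 0 to 8.54, then the shift along the tool's x, y, z in cm, then the turn about the tool's z in degrees. A call has 1 to 10 rows; each row shifts and turns the commanded pose from where the row before left it, along the tool's axes as they then stand; what a row does not reach is not made up. A row lasts 1/8 s, in which the tool goes at most 62.5 mm and 10.7 degrees, less where a joint would pass 70% of its speed; a pose out of reach is approached as far as the arm can. A call with a gripper value outside its range is refused whole. The fingers move at their own pace and stop on an object; "newtons" is the grip in N (left out, the last holds). Time passes only in rows, so rows that do not move let the fingers close. It gives the time, the measured TCP pose, the force, the opening and the grip force at its end, in the units of the state.
- ctrl.get_obs(): the state, without advancing time (a new reading comes with each control period).
- ctrl.get_image(name): name is "scene" or "top"; returns a dict with "frame" (480x640x3 uint8, red, green, blue), "range_z" (480x640 float32, m along the optical axis (not along the pixel's ray), 0 where there is no reading), "fx", "fy", "cx", "cy" (pixels), "cam_to_world" (4x4, takes a point from camera to world coordinates). Camera axes: x right, y down, z forward; pixel columns grow to the right and rows downward; lengths in m; the calibration is good to about 2 mm. A picture is of the moment at which its call begins.
- ctrl.finish_job(): hands the job in; it is judged then, once.
The state is a dict: "t": time; "q": joint angles; "dq": joint speeds; "effort": joint torques, N m; "tool_pos": TCP position; "tool_rot": TCP orientation; "contact_force": force on the tool from outside, world axes, zero at the start; "wrist_torque": the same for the moment, N m; "opening": finger opening in m; "grip_force": force on a finger pad.
Only numpy, scipy, OpenCV 4.12 (cv2) and the standard library are available. Lean on these libraries where they do the work, as an engineer would, in place of code of your own. Each camera call takes 0.05 s, during which the arm holds its last target. There are 200 camera calls.

## Working session

There is one attempt and no reset: what is moved stays moved. The work goes in short steps, Python scripts to look and compute and a tool call to move; the robot and the scene stay as the last step left them, time stands still between calls to the robot, and variables do not carry over. Pictures are saved under pics/ and viewed, at most 10 in all, crops included, and the job is handed in when it is done.

Besides the shell and the picture viewer there is one more tool, called after ">>>" as name(argument=value, ...), one argument or row to a line, values as JSON. send_rows: Moves the arm, as the interface text tells. Its arguments: {"type":"object","properties":{"rows":{"type":"array","items":{"type":"array"}},"newtons":{"type":"number"}},"required":["rows"]}

```bash
mkdir -p pics
cat > h.py <<'E'
import numpy as np,cv2
from station import ctrl
def shot(n):
    d=ctrl.get_image(n); return d
def pts(d):
    z=d["range_z"];v,u=np.mgrid[:480,:640]
    P=np.stack([(u-d["cx"])*z/d["fx"],(v-d["cy"])*z/d["fy"],z,np.ones_like(z)],-1)
    W=(P@np.array(d["cam_to_world"]).T)[...,:3]; W[z==0]=np.nan
    return W
E
python3 - <<'E'
from h import *
for n in("scene","top"):
    d=shot(n);np.savez(f"/tmp/{n}.npz",f=d["frame"],W=pts(d));cv2.imwrite(f"pics/{n}0.png",d["frame"][...,::-1])
    print(np.round(d["cam_to_world"],3))
o=ctrl.get_obs();print(o)
E
```

```text
[[ 0.894 -0.26   0.364  0.188]
 [-0.447 -0.529  0.721 -0.793]
 [ 0.005 -0.808 -0.589  0.682]
 [ 0.     0.     0.     1.   ]]
[[ 0.015 -0.998  0.054  0.506]
 [-1.    -0.015 -0.008 -0.011]
 [ 0.009 -0.054 -0.999  1.122]
 [ 0.     0.     0.     1.   ]]
{'t': 0.1, 'q': array([ 1.21499369e+00,  5.32933317e-02,  1.61413754e+00, -1.85577572e-05,
        1.47599919e+00, -1.19035110e-01]), 'dq': array([ 7.25438666e-05, -1.80123685e-03, -3.28080859e-03,  3.62108255e-04,
        1.02885372e-03, -1.87012187e-03]), 'effort': array([-2.20316279e-04, -3.94912076e+01, -3.71358740e+01, -1.95703210e-04,
        4.02128135e-03,  4.05475078e-06]), 'tool_pos': array([0.14643206, 0.60703254, 0.23019585]), 'tool_rot': array([-3.70993631e-01, -3.11919187e+00,  2.81168750e-03]), 'contact_force': array([ 0.05735498,  0.44048127, -0.31829304]), 'wrist_torque': array([ 0.02596031,  0.06967114, -0.02007284]), 'grip_force': 0.0, 'opening': 0.0856327156496167}
```

View pics/scene0.png

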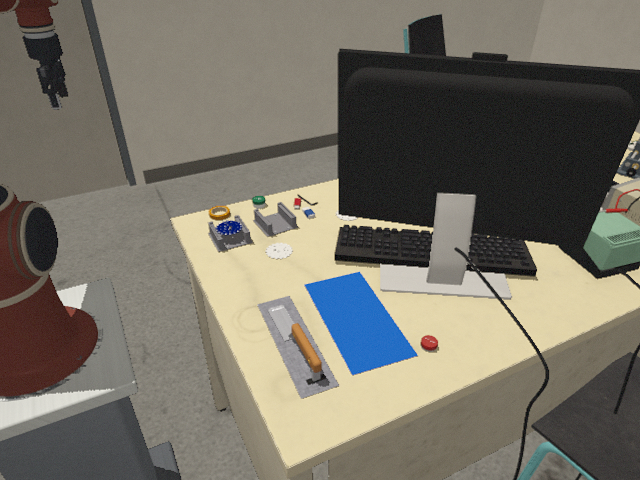

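View pics/top0.png

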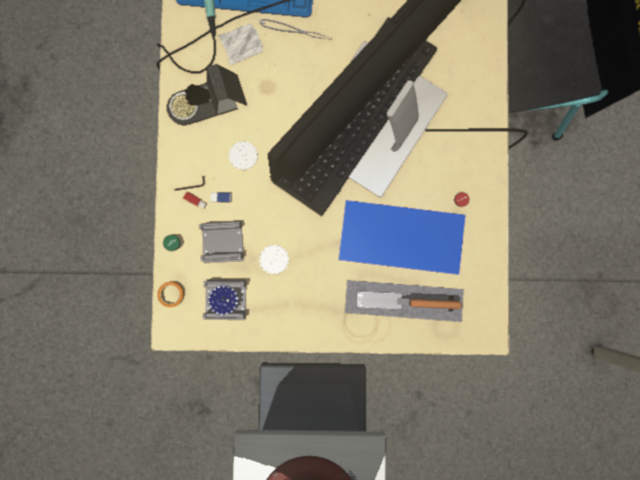

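Board candidates in the top view are the dark blue toothed disc on its stand at (224,299), a white disc at (274,259), a white disc at (243,155), and the empty stand at (222,241). I choose (224,299). The lifter is at (410,302) with its blade pointing left (+y), and the mat is at (402,237). Next I measure these and check with a crop.

```bash
cat > m.py <<'E'
from h import *
def rect(W,mask,name,n=1):
    mask=cv2.morphologyEx(mask.astype(np.uint8),cv2.MORPH_OPEN,np.ones((2,2)))
    k,l,s,c=cv2.connectedComponentsWithStats(mask)
    i=1+np.argmax(s[1:,4]); p=W[l==i]; p=p[~np.isnan(p[:,0])]
    r=cv2.minAreaRect((p[:,:2]*1000).astype(np.float32))
    print(name,len(p),"px",np.round(c[i]),"c",np.round(r[0],1),"sz",np.round(r[1],1),"ang",round(r[2],2),"z med",np.round(np.nanmedian(p[:,2])*1000,1))
    return p
E
python3 - <<'E'
from m import *
d=np.load("/tmp/top.npz");f=d["f"];W=d["W"]
hsv=cv2.cvtColor(f,cv2.COLOR_RGB2HSV);H,S,V=hsv[...,0],hsv[...,1],hsv[...,2]
z=W[...,2]; v,u=np.mgrid[:480,:640]
box=lambda a,b,c,e:(u>=a)&(u<=b)&(v>=c)&(v<=e)
rect(W,(H>100)&(H<125)&(S>150)&box(330,475,190,280),"mat")
p=rect(W,(H<20)&(S>140)&box(400,475,285,320),"handle")
rect(W,(S<60)&(V>80)&(V<150)&box(335,475,270,330),"pad")
rect(W,(S<60)&(V>150)&box(350,415,285,315),"blade")
rect(W,(H>105)&(H<135)&(S>90)&box(200,250,275,325),"board")
rect(W,(S<70)&box(198,252,272,325),"stand grey")
rect(W,(z>.012)&box(198,252,272,325),"stand raised")
rect(W,(z>.012)&box(345,475,275,330),"lifter raised")
rect(W,box(255,295,240,280)&(S<40)&(V>180),"white disc")
for r in ("290 312","362 470"): pass
a=f[275:325,195:255];b=f[280:325,340:475]
cv2.imwrite("pics/crop.png",np.hstack([cv2.resize(a,(320,267),interpolation=2),cv2.resize(b,(480,160),interpolation=2)[:, :].repeat(1,0).__class__(0) if 0 else cv2.copyMakeBorder(cv2.resize(b,(480,160),interpolation=2),0,107,0,0,0)])[...,::-1])
print(np.round(z[296:308:2,355:468:6]*1000).astype(int))
print("rows",np.round(z[278:322:2,224]*1000), np.round(W[278:322:2,224,0]*1000))
E
```

```text
mat 6811 px [403. 238.] c [ 566.8 -193.7] sz [254.4 124.5] ang 83.9 z med 1.5
handle 77 px [448. 306.] c [ 427.6 -274.5] sz [ 6.3 55.4] ang 1.34 z med 52.8
pad 2265 px [404. 301.] c [ 431.8 -199.5] sz [247.7  68.9] ang 86.36 z med 1.6
blade 702 px [379. 301.] c [ 431.4 -145.2] sz [95.5 36.9] ang 88.53 z med 4.9
board 422 px [223. 301.] c [428.9 182.3] sz [50.1 50.7] ang 12.16 z med 30.8
stand grey 1220 px [227. 300.] c [427.9 179.4] sz [87.3 99.8] ang 0.41 z med 25.5
stand raised 1196 px [224. 301.] c [427.  185.4] sz [82.1 87.9] ang 0.41 z med 30.5
lifter raised 479 px [431. 304.] c [ 427.  -252.9] sz [132.   20.4] ang 88.16 z med 51.8
white disc 661 px [275. 260.] c [515.1  80.7] sz [60.8 60.5] ang 76.84 z med 1.1
[[                   4                    5                    5
                     4                    7                    7
                     2                    6                   -4
                     4                   -1                    2
                     4                    0                    0
  -9223372036854775808                    7      
[... 1680 characters left out ...]
             2]
 [                   2                    5                    9
                     6                    5                    1
                     8                    6                    3
                     3                   54                   55
                    56                   52                   53
                    53                   51                   50
                    -2]]
rows [ 1. -3. 31. 29. 34. 33. 31. 31. 31. 28. 35. 30. 32. 31. 32. 31. 31. 30.
 31. 31. 34. -2.] [475. 471. 468. 464. 460. 456. 451. 447. 443. 439. 435. 431. 427. 423.
 419. 414. 410. 406. 402. 398. 394. 386.]<stdin>:18: RuntimeWarning: invalid value encountered in cast
```

View pics/crop.png

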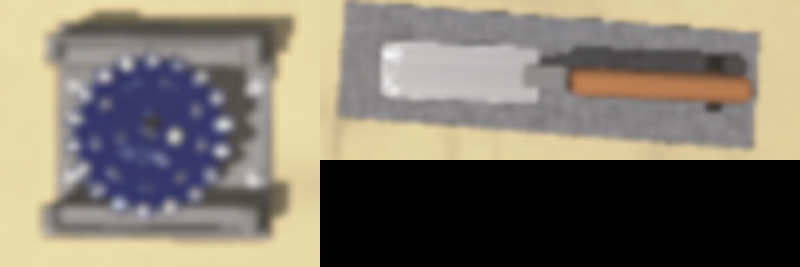

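The crop confirms the dark blue toothed board at (222,300) on a grey stand. Its rails are at the top and bottom and the channel opens left and right, in line with the lifter. Now I refine the yaws and centres with both cameras.

```bash
cat > fit.py <<'E'
from m import *
def meas(tag=("top","scene")):
    R={}
    for n in tag:
        D=[shot(n) for _ in range(4)]
        W=np.nanmedian(np.stack([pts(d) for d in D]),0); f=np.median([d["frame"] for d in D],0).astype(np.uint8)
        hsv=cv2.cvtColor(f,cv2.COLOR_RGB2HSV);R[n]=(W,hsv)
    return R
def sel(W,hsv,x,y,z,c=None):
    m=(W[...,0]>x[0])&(W[...,0]<x[1])&(W[...,1]>y[0])&(W[...,1]<y[1])&(W[...,2]>z[0])&(W[...,2]<z[1])
    if c: m&=c(*[hsv[...,i].astype(int) for i in range(3)])
    return m.astype(np.uint8)
E
python3 - <<'E'
from fit import *
import warnings;warnings.filterwarnings("ignore")
R=meas()
for n,(W,h) in R.items():
    print("==",n)
    rect(W,sel(W,h,(.38,.48),(-.36,-.16),(.03,.07),lambda H,S,V:(H<20)&(S>110)),"handle")
    rect(W,sel(W,h,(.38,.48),(-.36,-.16),(.045,.062)),"handle z")
    rect(W,sel(W,h,(.38,.48),(-.2,-.08),(-.01,.02),lambda H,S,V:(S<60)&(V>150)),"blade")
    rect(W,sel(W,h,(.37,.49),(.12,.25),(.022,.05),lambda H,S,V:(H>105)&(H<135)&(S>60)),"board")
    rect(W,sel(W,h,(.37,.49),(.12,.25),(.015,.05)),"stand")
    for s,x in(("near rail",(.375,.4)),("far",(.458,.485))):
        rect(W,sel(W,h,x,(.12,.25),(.024,.05)),s)
    rect(W,sel(W,h,(.45,.7),(-.36,-.03),(-.01,.02),lambda H,S,V:(H>95)&(H<130)&(S>140)),"mat")
E
```

```text
== top
handle 351 px [436. 305.] c [ 427.1 -260.1] sz [116.3  18.4] ang 88.1 z med 53.1
handle z 403 px [436. 305.] c [ 426.5 -260.2] sz [116.6  19.8] ang 88.15 z med 52.8
blade 705 px [379. 301.] c [ 431.5 -145. ] sz [95.1 36.8] ang 88.21 z med 4.8
board 523 px [223. 301.] c [428.7 182.2] sz [54.5 54.4] ang 11.68 z med 30.9
stand 1191 px [224. 301.] c [426.9 186.1] sz [82.1 89. ] ang 0.36 z med 30.7
near rail 187 px [223. 318.] c [391.9 186.1] sz [12.  88.6] ang 0.48 z med 30.3
far 221 px [223. 285.] c [461.4 185.9] sz [87.7 12.6] ang 89.54 z med 30.0
mat 6909 px [403. 238.] c [ 566.8 -193.4] sz [255.4 125.5] ang 83.84 z med 1.5
== scene
handle 546 px [307. 349.] c [ 439.2 -235.8] sz [141.7  34.4] ang 87.91 z med 51.6
handle z 455 px [307. 346.] c [ 439.3 -235.6] sz [141.4  34.3] ang 87.62 z med 52.0
blade 987 px [283. 321.] c [ 437.  -144.8] sz [125.5  72.1] ang 86.21 z med 2.7
board 245 px [230. 228.] c [432.2 179.6] sz [53.2 55.3] ang 87.43 z med 29.9
stand 595 px [229. 230.] c [437.4 203.5] sz [ 93.6 129.3] ang 0.48 z med 29.5
near rail 99 px [215. 233.] c [396.1 179.5] sz [10.4 79.3] ang 0.81 z med 28.7
far 100 px [243. 226.] c [471.3 203.8] sz [129.5  26.1] ang 89.91 z med 29.3
mat 6022 px [360. 324.] c [ 569.4 -194.2] sz [257.7 129.2] ang 83.83 z med 0.5
```

```bash
cat > plan.py <<'E'
import sys
from h import *
from scipy.spatial.transform import Rotation as Ro
def plan(wps,op):
    """wps: (x,y,z in mm, tool-y angle deg, rows)"""
    o=ctrl.get_obs();M=Ro.from_rotvec(o["tool_rot"]).as_matrix()
    p=o["tool_pos"]*1000;th=np.degrees(np.arctan2(M[1,1],M[0,1]))
    print("t",round(o["t"],2),"pos",np.round(p,1),"th",round(th,2),"zaxis",np.round(M[:,2],3),"open",o["opening"],"grip",o["grip_force"])
    for *q,a,n in wps:
        q=np.array(q,float);out=[]
        for k in range(n):
            s=(q-p)/(n-k);t=np.radians(th)
            d=[s@[-np.sin(t),np.cos(t),0],s@[np.cos(t),np.sin(t),0],-s[2]];d=np.round(np.array(d)/10,2)
            dth=round((th-a)/(n-k),1)
            p=p+10*(d[0]*np.array([-np.sin(t),np.cos(t),0])+d[1]*np.array([np.cos(t),np.sin(t),0])-d[2]*np.array([0,0,1]))
            th-=dth; out.append([op,list(map(float,d)),float(dth)])
        print(str(out).replace(" ",""))
E
python3 - <<'E'
from plan import *
plan([(385,200,240,40,10),(427,-245,150,-1.95,10),(427,-245,50,-1.95,4)],8)
W=np.load("/tmp/top.npz")["W"].reshape(-1,3)
for y in np.arange(-.4,.3,.05):
    s=W[(abs(W[:,1]-y)<.025)&(W[:,2]>.08)&(W[:,0]>.35)];print(round(y,2),np.round(s[:,0].min(),2) if len(s) else None, np.round(s[s[:,0].argmin()],2) if len(s) else '')
E
```

```text
t 0.5 pos [146.6 607.5 231.3] th 76.43 zaxis [-0. -0. -1.] open 0.08519292706962844 grip 0.0
[[8,[-3.27,-3.4,-0.09],3.6],[8,[-3.48,-3.19,-0.09],3.6],[8,[-3.67,-2.97,-0.09],3.7],[8,[-3.86,-2.72,-0.09],3.6],[8,[-4.02,-2.47,-0.09],3.7],[8,[-4.17,-2.21,-0.08],3.6],[8,[-4.31,-1.94,-0.09],3.7],[8,[-4.42,-1.66,-0.08],3.6],[8,[-4.52,-1.38,-0.09],3.7],[8,[-4.59,-1.09,-0.08],3.6]]
[[8,[-3.68,-2.54,0.9],4.2],[8,[-3.85,-2.26,0.9],4.2],[8,[-4.01,-1.98,0.9],4.2],[8,[-4.14,-1.68,0.9],4.2],[8,[-4.26,-1.37,0.9],4.2],[8,[-4.34,-1.05,0.9],4.2],[8,[-4.41,-0.73,0.9],4.2],[8,[-4.45,-0.41,0.9],4.2],[8,[-4.47,-0.08,0.9],4.2],[8,[-4.47,0.24,0.9],4.2]]
[[8,[0.0,0.0,2.5],-0.0],[8,[0.0,0.0,2.5],-0.0],[8,[0.0,0.0,2.5],-0.0],[8,[0.0,0.0,2.5],-0.0]]
-0.4 None 
-0.35 0.78 [ 0.78 -0.33  0.09]
-0.3 0.77 [ 0.77 -0.28  0.11]
-0.25 0.77 [ 0.77 -0.23  0.12]
-0.2 0.76 [ 0.76 -0.18  0.08]
-0.15 0.75 [ 0.75 -0.17  0.08]
-0.1 0.75 [ 0.75 -0.08  0.4 ]
-0.05 0.69 [ 0.69 -0.03  0.4 ]
-0.0 0.65 [0.65 0.02 0.37]
0.05 0.64 [0.64 0.05 0.43]
0.1 0.66 [0.66 0.08 0.22]
0.15 0.84 [0.84 0.17 0.08]
0.2 0.83 [0.83 0.2  0.08]
0.25 0.82 [0.82 0.24 0.09]
```

>>> send_rows(
  rows=[
    [8, [-3.27, -3.4, -0.1], 3.6],
    [8, [-3.48, -3.2, -0.1], 3.6],
    [8, [-3.67, -3.0, -0.1], 3.7],
    [8, [-3.86, -2.7, -0.1], 3.6],
    [8, [-4.0, -2.5, -0.1], 3.7],
    [8, [-4.2, -2.2, -0.1], 3.6],
    [8, [-4.3, -1.9, -0.1], 3.7],
    [8, [-4.4, -1.7, -0.1], 3.6],
    [8, [-4.5, -1.4, -0.1], 3.7],
    [8, [-4.6, -1.1, -0.1], 3.6],
  ],
)

```text
t: 1.75
tool_pos: [0.385, 0.1983, 0.2416]
tool_rot: [1.329, 2.846, 0.001]
contact_force: [0.5, 0.9, -0.1]
opening: 0.0798
grip_force: 0.0
```

>>> send_rows(
  rows=[
    [8, [-3.7, -2.5, 0.9], 4.2],
    [8, [-3.85, -2.3, 0.9], 4.2],
    [8, [-4.0, -2.0, 0.9], 4.2],
    [8, [-4.1, -1.7, 0.9], 4.2],
    [8, [-4.3, -1.4, 0.9], 4.2],
    [8, [-4.3, -1.0, 0.9], 4.2],
    [8, [-4.4, -0.7, 0.9], 4.2],
    [8, [-4.4, -0.4, 0.9], 4.2],
    [8, [-4.5, -0.1, 0.9], 4.2],
    [8, [-4.5, 0.2, 0.9], 4.2],
  ],
)

```text
t: 3.0
tool_pos: [0.4259, -0.2468, 0.1513]
tool_rot: [2.262, 2.179, 0.0]
contact_force: [0.3, 0.7, 0.9]
opening: 0.0799
grip_force: 0.0
```

Run:
```python
from plan import *
plan([(427,-246,80,-1.95,4),(427,-246,22,-1.95,5)],6)
```

```text
t 3.0 pos [ 425.9 -246.8  151.3] th -2.12 zaxis [ 0.001 -0.    -1.   ] open 0.07985372309391738 grip 0.0
[[6,[0.02,0.03,1.78],-0.0],[6,[0.02,0.03,1.78],-0.1],[6,[0.02,0.02,1.79],-0.0],[6,[0.02,0.03,1.78],-0.1]]
[[6,[0.0,-0.0,1.16],0.0],[6,[0.0,-0.0,1.16],0.0],[6,[0.0,-0.0,1.16],0.0],[6,[0.0,-0.0,1.16],0.0],[6,[0.0,-0.0,1.16],0.0]]
```

>>> send_rows(
  rows=[
    [6, [0.0, 0.1, 1.8], 0],
    [6, [0, 0, 1.8], 0],
    [6, [0, 0, 1.8], 0],
    [6, [0, 0, 1.8], 0],
    [6, [0, 0, 1.7], 0],
    [5, [0, 0, 1.6], 0],
    [5, [0, 0, 1.4], 0],
    [5, [0, 0, 1.0], 0],
    [5, [0, 0, 0], 0],
    [5, [0, 0, 0], 0],
  ],
)

```text
t: 4.25
tool_pos: [0.4273, -0.2456, 0.0228]
tool_rot: [2.259, 2.182, 0.0]
contact_force: [0.4, 0.6, 0.5]
opening: 0.0501
grip_force: 0.0
```

>>> send_rows(
  rows=[
    [3, [0, 0, 0], 0],
    [2.2, [0, 0, 0], 0],
    [1, [0, 0, 0], 0],
    [0.5, [0, 0, 0], 0],
    [0.5, [0, 0, 0], 0],
    [0.5, [0, 0, 0], 0],
    [0.5, [0, 0, 0], 0],
  ],
  newtons=80,
)

```text
t: 5.12
tool_pos: [0.4272, -0.2455, 0.0228]
tool_rot: [2.259, 2.182, 0.0]
contact_force: [0.5, -0.1, 5.7]
opening: 0.0149
grip_force: 78.4
```

Run:
```python
from plan import *
plan([(427,-245.5,62,-1.95,4),(428,-30,62,0,12)],0.5)
```

```text
t 5.12 pos [ 427.2 -245.5   22.8] th -1.97 zaxis [ 0.001 -0.    -1.   ] open 0.014947186470972774 grip 78.44255447387695
[[0.5,[-0.0,-0.01,-0.98],-0.0],[0.5,[-0.0,-0.0,-0.98],-0.0],[0.5,[-0.0,-0.01,-0.98],-0.0],[0.5,[-0.0,-0.0,-0.98],-0.0]]
[[0.5,[1.79,-0.05,-0.0],-0.2],[0.5,[1.8,-0.05,-0.0],-0.2],[0.5,[1.79,-0.04,-0.0],-0.2],[0.5,[1.8,-0.03,-0.0],-0.2],[0.5,[1.8,-0.03,-0.0],-0.1],[0.5,[1.79,-0.03,-0.0],-0.2],[0.5,[1.8,-0.02,-0.0],-0.1],[0.5,[1.79,-0.02,-0.0],-0.2],[0.5,[1.8,-0.01,-0.0],-0.1],[0.5,[1.79,-0.0,-0.0],-0.2],[0.5,[1.8,-0.0,-0.0],-0.1],[0.5,[1.79,0.0,-0.0],-0.2]]
```

>>> send_rows(
  rows=[
    [0.5, [0, 0, -0.6], 0],
    [0.5, [0, 0, -1.2], 0],
    [0.5, [0, 0, -1.2], 0],
    [0.5, [0, 0, -0.9], 0],
    [0.5, [1.8, 0, 0], -0.2],
    [0.5, [2.6, -0.1, 0], -0.3],
    [0.5, [2.6, -0.1, 0], -0.3],
    [0.5, [2.6, 0, 0], -0.3],
    [0.5, [2.6, 0, 0], -0.3],
    [0.5, [2.6, 0, 0], -0.3],
  ],
)

```text
t: 6.38
tool_pos: [0.4273, -0.0952, 0.0607]
tool_rot: [-2.225, -2.216, 0.0]
contact_force: [1.0, 0.5, -1.7]
opening: 0.0147
grip_force: 77.9
```

>>> send_rows(
  rows=[
    [0.5, [2.6, 0, 0], -0.3],
    [0.5, [2.2, 0, 0], 0],
    [0.5, [1.4, 0, 0], 0],
    [0.5, [0.5, 0, 0], 0],
    [0.5, [0, 0, 0], 0],
  ],
)

```text
t: 7.0
tool_pos: [0.4281, -0.0301, 0.0612]
tool_rot: [2.22, 2.223, -0.0]
contact_force: [-0.1, -0.1, -0.8]
opening: 0.0151
grip_force: 77.9
```

Run:
```python
from plan import *
from fit import *
import warnings;warnings.filterwarnings("ignore")
plan([],.5)
R=meas()
for n,(W,h) in R.items():
    print("==",n)
    hd=rect(W,sel(W,h,(.40,.46),(-.12,.015),(.07,.11),lambda H,S,V:(H<20)&(S>110)),"handle")
    p=rect(W,sel(W,h,(.40,.46),(.03,.135),(.02,.065),lambda H,S,V:(S<60)&(V>110)),"blade")
    print("blade z fit",np.polyfit(p[:,1],p[:,2],1),np.polyfit(p[:,0],p[:,2],1))
    rect(W,sel(W,h,(.37,.49),(.14,.25),(.022,.05),lambda H,S,V:(H>105)&(H<135)&(S>60)),"board")
    for s,x in(("near rail",(.375,.4)),("far",(.458,.485))):
        rect(W,sel(W,h,x,(.12,.25),(.024,.05)),s)
    f=ctrl.get_image(n)["frame"]
    a=f[200:270,180:340] if n=="scene" else f[260:340,190:350]
    cv2.imwrite(f"pics/{n}1.png",cv2.resize(a,None,fx=4,fy=4,interpolation=2)[...,::-1])
```

```text
t 7.0 pos [428.1 -30.1  61.2] th 0.06 zaxis [-0. -0. -1.] open 0.015136525543148194 grip 77.91857600212097
== topTraceback (most recent call last):
  File "<stdin>", line 8, in <module>
  File "m.py", line 5, in rect
    i=1+np.argmax(s[1:,4]); p=W[l==i]; p=p[~np.isnan(p[:,0])]
        ~~~~~~~~~^^^^^^^^^
    return _wrapfunc(a, 'argmax', axis=axis, out=out, **kwds)
    return bound(*args, **kwds)
ValueError: attempt to get argmax of an empty sequence
```

The arm hides the handle from the top camera, so I measure only the blade and the stand.

Run:
```python
from plan import *
from fit import *
import warnings;warnings.filterwarnings("ignore")
R=meas()
for n,(W,h) in R.items():
    print("==",n)
    f=ctrl.get_image(n)["frame"]
    a=f[200:280,180:340] if n=="scene" else f[260:340,190:350]
    cv2.imwrite(f"pics/{n}1.png",cv2.resize(a,None,fx=4,fy=4,interpolation=2)[...,::-1])
    def t(f,*k):
        try: return f(*k)
        except Exception as e: print(k[-1],"none")
    p=t(rect,W,sel(W,h,(.40,.46),(.03,.135),(.02,.065),lambda H,S,V:(S<60)&(V>110)),"blade")
    if p is not None: print("blade z fit",np.polyfit(p[:,1],p[:,2],1),np.polyfit(p[:,0],p[:,2],1))
    t(rect,W,sel(W,h,(.37,.49),(.14,.25),(.022,.05),lambda H,S,V:(H>105)&(H<135)&(S>60)),"board")
    for s,x in(("near rail",(.375,.4)),("far",(.458,.485))):
        t(rect,W,sel(W,h,x,(.135,.25),(.024,.05)),s)
a=cv2.imread("pics/top1.png");b=cv2.imread("pics/scene1.png");cv2.imwrite("pics/both1.png",cv2.resize(np.vstack([a,b]),None,fx=.9,fy=.9))
```

```text
== top
blade 565 px [271. 302.] c [428.3  73. ] sz [ 47.4 100.6] ang 11.74 z med 42.7
blade z fit [-1.33095838  0.1623825 ] [ 2.69172469 -1.10130635]
board 523 px [223. 301.] c [429.7 182.5] sz [53.6 55. ] ang 65.68 z med 30.9
near rail 183 px [223. 318.] c [392.  185.9] sz [11.9 88.6] ang 0.57 z med 30.6
far 222 px [223. 285.] c [461.4 185.4] sz [87.2 12.6] ang 89.45 z med 30.1
== scene
blade 61 px [241. 242.] c [421.8  44.3] sz [141.9  14.5] ang 79.07 z med 41.8
blade z fit [-0.62773696  0.10164016] [-2.58667837  1.16189029]
board 131 px [225. 227.] c [401.1  90.8] sz [244.1  37.1] ang 75.8 z med 30.2
near rail 97 px [215. 233.] c [396.1 179.8] sz [81.7 10.5] ang 89.85 z med 29.2
far none
```

View pics/both1.png

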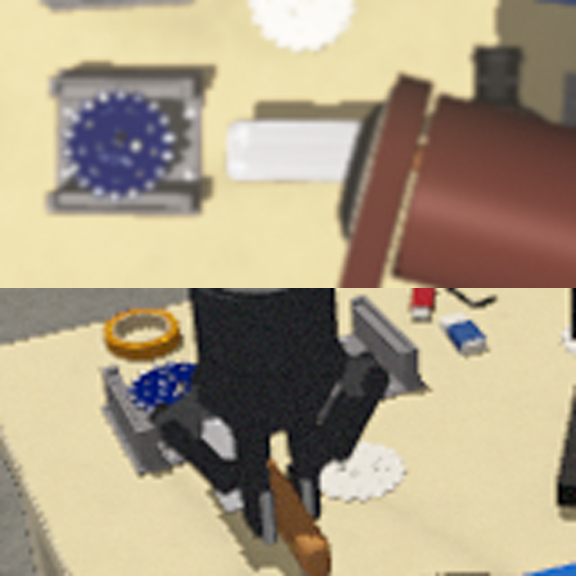

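The top crop shows the blade at about frame pixel (271,302), level with the stand's channel, whose centre row is about 300. The tip is still clear of the stand. I measure the blade's edges precisely before entering.

Run:
```python
from fit import *
import warnings;warnings.filterwarnings("ignore")
W,h=meas(("top",))["top"]
m=sel(W,h,(.38,.48),(.05,.135),(.03,.055),lambda H,S,V:(V>100)&(S<90))
p=rect(W,m,"blade"); q=p[(p[:,1]>.06)&(p[:,1]<.108)]
A=np.c_[q[:,1]-.085,q[:,0]-.428,np.ones(len(q))];print("z slopes y,x,at mid",np.linalg.lstsq(A,q[:,2],rcond=None)[0])
for v in np.arange(.062,.115,.008):
    s=p[abs(p[:,1]-v)<.004];print(round(v,3),np.round([s[:,0].min(),s[:,0].max(),s[:,0].mean(),np.median(s[:,2])],4))
r=sel(W,h,(.405,.45),(.135,.235),(-.01,.034));print("blade tip y",p[:,1].max())
for v in (.15,.16,.17,.18,.2,.22):
    s=[W[sel(W,h,x,(v-.005,v+.005),(.024,.05))>0][:,0] for x in((.37,.402),(.452,.49))]
    print(v,[np.round([k.min(),k.max()],4) for k in s if len(k)])
```

```text
blade 556 px [271. 303.] c [427.   74.8] sz [44.7 95.9] ang 9.79 z med 42.6
z slopes y,x,at mid [-0.01049006  0.47308618  0.04057052]
0.062 [0.407  0.4435 0.4269 0.0423]
0.07 [0.4069 0.4435 0.4268 0.0427]
0.078 [0.4067 0.4433 0.4272 0.0425]
0.086 [0.4088 0.4431 0.4279 0.0427]
0.094 [0.4087 0.443  0.4275 0.0426]
0.102 [0.4086 0.4429 0.4274 0.0427]
0.11 [0.4086 0.4428 0.4275 0.0421]
blade tip y 0.12021673155768511
0.15 [array([0.3924, 0.4007]), array([0.4578, 0.4684])]
0.16 [array([0.3922, 0.402 ]), array([0.4536, 0.4683])]
0.17 [array([0.3919, 0.4001]), array([0.4535, 0.4681])]
0.18 [array([0.3918, 0.402 ]), array([0.4533, 0.468 ])]
0.2 [array([0.3915, 0.4017]), array([0.453 , 0.4695])]
0.22 [array([0.3934, 0.4016]), array([0.459 , 0.4694])]
```

>>> send_rows(
  rows=[
    [0.5, [0, 0, 0.6], 0],
    [0.5, [0, 0, 1.0], 0],
    [0.5, [0, 0, 0.9], 0],
    [0.5, [0.4, 0, 0], 0],
    [0.5, [0.8, 0, 0], 0],
    [0.5, [1.0, 0, 0], 0],
    [0.5, [1.0, 0, 0], 0],
    [0.5, [1.0, 0, 0], 0],
    [0.5, [0.5, 0, 0], 0],
    [0.5, [0, 0, 0], 0],
  ],
)

```text
t: 9.35
tool_pos: [0.4282, 0.0172, 0.0363]
tool_rot: [2.22, 2.223, -0.0]
contact_force: [0.9, 0.0, -1.8]
opening: 0.0151
grip_force: 77.9
```

Run:
```python
from plan import *
plan([(428,76,36,0,8)],.5)
o=ctrl.get_obs();print(o["contact_force"],o["wrist_torque"])
from fit import *
import warnings;warnings.filterwarnings("ignore")
W,h=meas(("top",))["top"]
rect(W,sel(W,h,(.37,.49),(.14,.25),(.022,.05),lambda H,S,V:(H>105)&(H<135)&(S>60)),"board")
```

```text
t 9.35 pos [428.2  17.2  36.3] th 0.08 zaxis [-0. -0. -1.] open 0.01513548134979517 grip 77.88567066192627
[[0.5,[0.74,-0.0,0.0],0.0],[0.5,[0.73,-0.0,0.0],0.0],[0.5,[0.74,-0.0,0.0],0.0],[0.5,[0.73,-0.0,0.01],0.0],[0.5,[0.74,-0.0,0.0],0.0],[0.5,[0.73,-0.0,0.01],0.0],[0.5,[0.74,-0.0,0.0],0.0],[0.5,[0.73,-0.01,0.01],0.1]]
[ 0.85330801  0.0123391  -1.81652366] [-0.09292857  0.00348729 -0.02514117]
board 531 px [223. 301.] c [428.7 182. ] sz [54.6 53.7] ang 12.48 z med 30.8
```

The blade is inside the channel with no contact and the board hasn't moved. I continue in, then lift slowly.

>>> send_rows(
  rows=[
    [0.5, [0.5, 0, 0], 0],
    [0.5, [1.0, 0, 0], 0],
    [0.5, [1.0, 0, 0], 0],
    [0.5, [1.0, 0, 0], 0],
    [0.5, [1.0, 0, 0], 0],
    [0.5, [1.0, 0, 0], 0],
    [0.5, [0.4, 0, 0], 0],
    [0.5, [0, 0, 0], 0],
    [0.5, [0, 0, -0.3], 0],
    [0.5, [0, 0, -0.5], 0],
  ],
)

```text
t: 10.8
tool_pos: [0.4281, 0.0756, 0.0445]
tool_rot: [-2.221, -2.221, 0.0]
contact_force: [0.0, 0.1, -1.1]
opening: 0.0144
grip_force: 77.9
```

>>> send_rows(
  rows=[
    [0.5, [0, 0, -0.3], 0],
    [0.5, [0, 0, -0.3], 0],
    [0.5, [0, 0, -0.3], 0],
    [0.5, [0, 0, -0.5], 0],
    [0.5, [0, 0, -0.7], 0],
    [0.5, [0, 0, -0.8], 0],
    [0.5, [0, 0, -0.8], 0],
    [0.5, [0, 0, -0.8], 0],
    [0.5, [0, 0, -0.5], 0],
    [0.5, [0, 0, 0], 0],
  ],
)

```text
t: 12.05
tool_pos: [0.4285, 0.0758, 0.0949]
tool_rot: [2.22, 2.222, 0.001]
contact_force: [0.3, -0.5, -1.9]
opening: 0.0148
grip_force: 77.9
```

Run:
```python
from plan import *
plan([],.5)
o=ctrl.get_obs();print(o["contact_force"],o["wrist_torque"])
from fit import *
import warnings;warnings.filterwarnings("ignore")
W,h=meas(("top",))["top"]
p=rect(W,sel(W,h,(.37,.49),(.13,.25),(.022,.12),lambda H,S,V:(H>105)&(H<135)&(S>60)),"board")
A=np.c_[p[:,1]-.182,p[:,0]-.428,np.ones(len(p))];print("z slopes y,x,mid",np.linalg.lstsq(A,p[:,2],rcond=None)[0])
f=np.hstack([cv2.resize(shot("top")["frame"][260:340,190:290],(400,320)),cv2.resize(shot("scene")["frame"][160:260,180:300],(384,320))])
cv2.imwrite("pics/lift.png",f[...,::-1])
```

```text
t 12.05 pos [428.5  75.8  94.9] th 0.03 zaxis [ 0.001  0.    -1.   ] open 0.014759029689694971 grip 77.8813111782074
[ 0.30255914 -0.51058462 -1.94712567] [-0.10471033 -0.00686175 -0.05027925]
board 85 px [210. 299.] c [447.3 171.5] sz [26.1 88.5] ang 21.41 z med 78.0
z slopes y,x,mid [-5.10075287 -1.61102483  0.19685722]
```

View pics/lift.png

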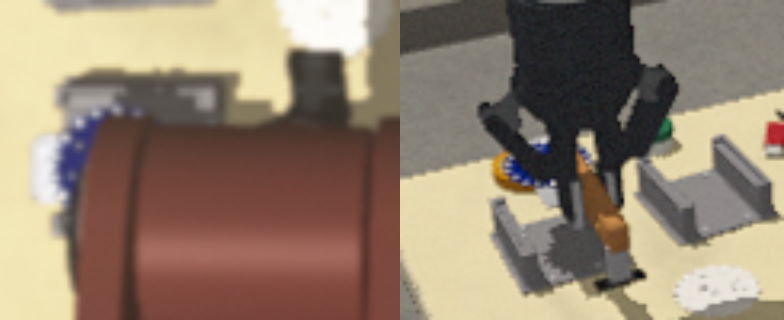

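The board is flat on the blade at about 78 mm height (shown over the orange ring in the scene view), with the stand empty below it. I carry it back in front of the monitor and then out to the mat.

>>> send_rows(
  rows=[
    [0.5, [-0.5, 0, 0], 0],
    [0.5, [-1.0, 0, 0], 0],
    [0.5, [-1.5, 0, 0], 0],
    [0.5, [-2.0, 0, 0], 0],
    [0.5, [-2.4, 0, 0], 0],
    [0.5, [-2.4, 0, 0], 0],
    [0.5, [-2.4, 0, 0], 0],
    [0.5, [-2.4, 0, 0], 0],
    [0.5, [-2.4, 0, 0], 0],
    [0.5, [-2.4, 0, 0], 0],
  ],
)

```text
t: 13.6
tool_pos: [0.428, -0.12, 0.0944]
tool_rot: [2.222, 2.221, -0.0]
contact_force: [-0.0, -0.3, -1.8]
opening: 0.0151
grip_force: 77.9
```

>>> send_rows(
  rows=[
    [0.5, [-2.2, 0.3, 0], 0.6],
    [0.5, [-2.0, 0.7, 0], 0.6],
    [0.5, [-1.6, 1.1, 0], 0.6],
    [0.5, [-1.4, 1.5, 0], 0.6],
    [0.5, [-1.2, 1.8, 0], 0.6],
    [0.5, [-1.0, 2.0, 0], 0.7],
    [0.5, [-0.8, 2.0, 0], 0.7],
    [0.5, [-0.7, 1.8, 0], 0.6],
    [0.5, [-0.4, 1.2, 0], 0.6],
    [0.5, [0, 0.6, 0], 0.6],
  ],
)

```text
t: 14.85
tool_pos: [0.5551, -0.2384, 0.0941]
tool_rot: [-2.338, -2.097, 0.0]
contact_force: [-0.3, -0.3, -2.4]
opening: 0.015
grip_force: 78.0
```

Run:
```python
from plan import *
plan([(563.5,-237,50,-6.2,6)],.5)
from fit import *
import warnings;warnings.filterwarnings("ignore")
R=meas()
for n,(W,h) in R.items():
  print(n)
  for nm,z,c in(("board",(.05,.12),lambda H,S,V:(H>108)&(H<135)&(S>60)&(V<170)),("blade",(.06,.09),lambda H,S,V:(V>130)&(S<70)),("mat",(-.01,.015),lambda H,S,V:(H>95)&(H<130)&(S>140))):
    try: rect(W,sel(W,h,(.45,.68),(-.34,-.03),z,c),nm)
    except Exception: print(nm,"none")
f=np.hstack([cv2.resize(shot("top")["frame"][190:310,320:480],(400,300)),cv2.resize(shot("scene")["frame"][200:380,270:430],(300,337))[:300]])
cv2.imwrite("pics/mat.png",f[...,::-1])
```

```text
t 14.85 pos [ 555.1 -238.4   94.1] th -6.22 zaxis [-0.  0. -1.] open 0.014953172753240972 grip 78.01551818847656
[[0.5,[0.04,0.14,0.74],-0.0],[0.5,[0.04,0.14,0.73],-0.0],[0.5,[0.04,0.14,0.74],-0.0],[0.5,[0.04,0.13,0.73],-0.0],[0.5,[0.04,0.14,0.74],-0.0],[0.5,[0.04,0.13,0.73],-0.0]]
top
board 563 px [379. 235.] c [ 567.6 -132.6] sz [56.  55.9] ang 2.24 z med 77.5
blade 232 px [398. 238.] c [ 563.8 -175.3] sz [35.1 45. ] ang 0.35 z med 76.1
mat 2692 px [377. 234.] c [ 571.5 -150.1] sz [168.4 125.3] ang 83.51 z med 1.4
scene
board 70 px [334. 273.] c [ 527.3 -179.1] sz [148.4  19.1] ang 63.53 z med 76.6
blade 39 px [345. 285.] c [ 548.9 -174.6] sz [157.   13.5] ang 60.59 z med 74.7
mat 5007 px [359. 329.] c [ 569.  -194.8] sz [257.1 128.4] ang 83.79 z med 0.5
```

View pics/mat.png

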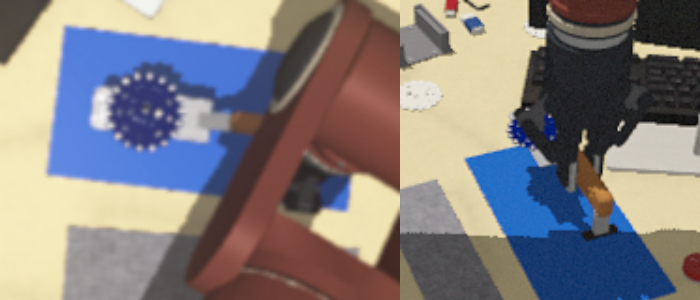

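The board sits centred on the blade, about 105 mm ahead of the grip, and the lifter is over the mat. I lower it with a small sideways correction.

>>> send_rows(
  rows=[
    [0.5, [0, 0.2, 0.5], 0],
    [0.5, [0, 0.2, 0.9], 0],
    [0.5, [0.1, 0.2, 1.1], 0],
    [0.5, [0, 0.2, 1.1], 0],
    [0.5, [0, 0, 1.1], 0],
    [0.5, [0, 0, 0.9], 0],
    [0.5, [0, 0, 0.6], 0],
    [0.5, [0, 0, 0.3], 0],
    [0.5, [0, 0, 0.2], 0],
    [0.5, [0, 0, 0.1], 0],
  ],
)

```text
t: 16.6
tool_pos: [0.563, -0.2379, 0.0266]
tool_rot: [2.337, 2.098, 0.0]
contact_force: [0.2, -0.0, -1.4]
opening: 0.015
grip_force: 78.1
```

>>> send_rows(
  rows=[
    [0.5, [0, 0, 0.1], 0],
    [0.5, [0, 0, 0.1], 0],
    [0.5, [0, 0, 0], 0],
    [0.5, [0, 0, 0], 0],
  ],
)

```text
t: 17.1
tool_pos: [0.5628, -0.2378, 0.0243]
tool_rot: [2.338, 2.099, 0.0]
contact_force: [-0.0, 0.2, -2.0]
opening: 0.0147
grip_force: 78.1
```

>>> send_rows(
  rows=[
    [0.5, [0, 0, 0.1], 0],
    [0.5, [0, 0, 0], 0],
    [0.5, [0, 0, 0], 0],
  ],
)

```text
t: 17.48
tool_pos: [0.5628, -0.2378, 0.0233]
tool_rot: [2.338, 2.099, -0.0]
contact_force: [0.1, -0.1, -1.0]
opening: 0.0151
grip_force: 78.1
```

>>> send_rows(
  rows=[
    [0.5, [0, 0, 0.06], 0],
    [0.5, [0, 0, 0], 0],
    [0.5, [0, 0, 0], 0],
  ],
)

```text
t: 17.85
tool_pos: [0.5629, -0.2379, 0.023]
tool_rot: [2.338, 2.099, 0.0]
contact_force: [-0.7, 0.7, 0.4]
opening: 0.0146
grip_force: 78.3
```

The force has changed sign, so the lifter is touching the mat. I open gently in steps.

>>> send_rows(
  rows=[
    [1.5, [0, 0, 0], 0],
    [1.6, [0, 0, 0], 0],
    [1.7, [0, 0, 0], 0],
    [1.9, [0, 0, 0], 0],
    [2.2, [0, 0, 0], 0],
    [2.8, [0, 0, 0], 0],
    [3.5, [0, 0, 0], 0],
    [4.5, [0, 0, 0], 0],
    [5, [0, 0, 0], 0],
    [5, [0, 0, 0], 0],
  ],
  newtons=20,
)

```text
t: 19.1
tool_pos: [0.5628, -0.2378, 0.0227]
tool_rot: [-2.338, -2.099, -0.0]
contact_force: [-0.8, -1.5, -0.6]
opening: 0.0497
grip_force: 0.0
```

>>> send_rows(
  rows=[
    [5, [0, 0, -0.8], 0],
    [5, [0, 0, -1.5], 0],
    [5, [0, 0, -2], 0],
    [5, [0, 0, -2.5], 0],
    [5, [0, 0, -2.5], 0],
    [5, [-1, -1, -2.5], 0],
    [5, [-2, -2, -2.5], 0],
    [5, [-1, -3, 0], 0],
    [5, [-0.5, -3, 0], 0],
    [5, [0, -2, 0], 0],
  ],
)

```text
t: 20.35
tool_pos: [0.4478, -0.2712, 0.1676]
tool_rot: [2.337, 2.096, 0.0]
contact_force: [0.9, -0.0, -0.1]
opening: 0.0501
grip_force: 0.0
```

Run:
```python
from plan import *
plan([],.5)
from fit import *
import warnings;warnings.filterwarnings("ignore")
R=meas()
for n,(W,h) in R.items():
  print(n)
  for nm,z,c in(("board",(-.01,.03),lambda H,S,V:(H>115)&(H<140)&(S>60)&(V<150)),("handle",(.035,.07),lambda H,S,V:(H<20)&(S>110)),("mat",(-.01,.015),lambda H,S,V:(H>95)&(H<130)&(S>140))):
    try: rect(W,sel(W,h,(.45,.68),(-.34,-.03),z,c),nm)
    except Exception: print(nm,"none")
f=np.hstack([cv2.resize(shot("top")["frame"][190:310,320:480],(400,300)),cv2.resize(shot("scene")["frame"][220:400,270:430],(300,337))[:300]])
cv2.imwrite("pics/end.png",f[...,::-1])
```

```text
t 20.35 pos [ 447.8 -271.2  167.6] th -6.21 zaxis [ 0.002 -0.002 -1.   ] open 0.05014312735221896 grip 0.0
top
board 488 px [375. 233.] c [ 574.8 -132.6] sz [54.5 53.4] ang 64.29 z med 6.7
handle 320 px [432. 240.] c [ 561.  -244.3] sz [99.7 14.7] ang 84.58 z med 53.3
mat 5105 px [403. 239.] c [ 566.6 -193.2] sz [254.8 125.5] ang 83.91 z med 1.5
scene
board none
handle 471 px [371. 322.] c [ 574.8 -242.3] sz [115.2  41. ] ang 83.37 z med 51.3
mat 4821 px [360. 326.] c [ 558.8 -193.7] sz [256.5 150.8] ang 83.69 z med 0.6
```

View pics/end.png

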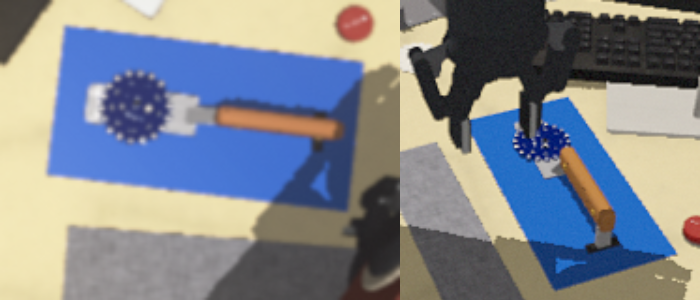

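The lifter lies level along the mat and wholly on it. The board is flat on the blade at about 100 mm ahead of the grip, and the hand is clear.

```bash
python3 -c "
from station import ctrl
print(ctrl.finish_job())"
```

```text
the job is handed in; nothing more can be done
None
```

I lifted the board off its stand, set the lifter down level on the blue mat with the board flat on its blade, let go, and handed the job in at about 21 s; no verdict was returned.

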